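Close up the archive boxes on the trolley rack and lock the sliding stop

TASK

Get the archive boxes in the rack ready for the trolley to be wheeled away: slide the grey stop along its rail until it has pushed the two boxes snugly together against the fixed end plate, then turn its orange clamp knob clockwise until it is tight, so that the stop is locked there. Keep the boxes standing in the rack, do not knock about the other things on the trolley, and let go at the end.

Things in the scene. Friction and masses are not known exactly. Their poses are not given: they have to be found in the camera images.
- box_rack: Grey steel box rack fixed on the trolley. Origin on the trolley top; y along the rail (to the robot's left), x away from the robot, z up. Two bearers 18 mm high at x = -75 and +100 mm carry the boxes; between them, at x = +55, the rail runs from y = -171 to +276 mm. The fixed end plate (180 wide, 190 high) has its inner face at the right, y = -171 mm.
- box_stop (a joint): How far the sliding stop is pushed toward the boxes, m: 0 at the left end of its travel, growing along the rack's -y. Its face is at rack y = 133 mm - value. Starts at 0 to 0.065; 0.119 to 0.124 when the two boxes (they give a little) are tight against the fixed end. With the knob loose about 2 N slide it; it stays where it is left.
- stop_face (a point): Middle of the stop's face that meets the left box, 100 mm above the trolley. The stop: a grey folded sheet panel 180 mm wide, top 204 mm above the trolley, with 20 mm flanges, on an aluminium carriage (52 mm wide, top at 37 mm) that reaches 130 mm behind the face (rack +y) and slides only along the rail. The knob stands on the carriage and may be used to pull it.
- clamp_knob (a joint): Turn of the clamp knob, rad: 0 loose, growing clockwise as seen looking down the screw on to the knob. Starts at 0 to 0.4. The clamp pad meets the rail at about 0.5; from 1.1 on the stop is locked (holds 20 N); hard end at 1.45. Turning takes about 0.18 N m loose, 0.3 N m tight; it stays where it is left.
- knob_grip (a point): Grip point on the screw axis, 102 mm behind the stop's face, 81 mm above the trolley, at rack x = +11 mm. Orange T-bar 66 long, 16 thick, 26 tall (12 mm of it above the point); grip across its thickness. Axes: z out along the screw, leaning 30 deg from vertical to rack -x (robot's side); x along the bar, y across. They turn with the knob. Under the bar: bare stud 16 long, then a 30 mm boss.
- box_right: Kraft-brown archive box, 240 mm deep (x), 93 mm thick (y), 302 mm tall, 0.9 kg, standing next to the fixed end. Origin at the centre of its underside.
- box_left: The same kind of box, 240 mm deep, 91 mm thick, 297 mm tall, loose on the bearers 15 to 40 mm short of the right one, between it and the stop. Pushing it along takes about 3 to 8 N. Origin at the centre of its underside.
- flask: Orange drinking flask, 72 mm across, 250 mm tall, in front of the right-hand box. Origin under its centre.
- glue_bottle: White glue bottle with a red nozzle, 50 mm across, 151 mm tall, in front of the boxes. Origin under its centre.
- barcode_scanner: Black hand scanner, 35 x 139 x 65 mm, lying in front of the boxes. Origin under its centre.
- label_roll: White roll of blank labels, 54 mm across, 40 mm tall, in front of the rack. Origin under its centre.
- tape_mask: Roll of cream masking tape lying flat, 103 mm across, 25 mm tall, in front of the rack's left part. Origin under its centre.
- stamp: Wooden hand stamp, 25 x 44 mm, 77 mm tall, in front of the right-hand box, right of the flask. Origin under its centre.
- marker: White marker with a blue cap, 135 mm long, 17 mm thick, lying along the front of the rack's left part. Origin under its centre.
- clip: Black fold-back clip, 28 x 32 x 43 mm, in front of the rack's left end. Origin under its centre.

How it is judged:
By the outcome, as a careful person would: the job done as asked, in the order asked, and still so for the second after the job is handed in, with the robot touching nothing.
It also fails if it takes over 37 s, if anything falls off the work surface, if the arm or the gripper's body presses on something with over 40 N, if the wrist force passes 120 N, or if a joint passes its speed limit or range.

ROBOT

A 7-joint arm with a two-finger parallel gripper is mounted at the origin on a cart in front of the work surface, level with it; the furniture and walls round the work are solid. World frame = base frame: x ahead of the robot, y to its left, z up, the work surface at z = 0. Lengths are in mm, angles in rad, forces in N, time in s.
With the tool pointing down it reaches from about 400 to 900 mm from the base axis. Payload 5.6 kg.
Tool frame: the origin (TCP) lies between the finger pads; the fingertips stand robot.finger_overhang ahead of it and the grasp point (between the pads) lies 3 mm ahead of it (robot.finger_overhang is the distance from the TCP to the fingertips, in mm); z points along the fingers, y is the line along which they close (so a half turn about z gives the same grasp; the last joint's range is limited). The gripper opens to 92 mm and grips with 3 to 60 N. Pads are 20 mm wide; open, the fingers measure 128 mm over their backs; the gripper's body (75 mm by 189 mm) begins 69 mm behind the grasp point.
Start: joints at [1.302, 0.468, -0.012, 1.603, 0.006, 1.071, -0.056], TCP at [145.483, -633.516, 236.592] pointing down, gripper open.
Joint ranges: [-2.53, 2.53], [-0.31, 2.02], [-1.57, 1.55], [0.28, 2.44], [-1.29, 4.43], [0.15, 1.84], [-2.92, 2.92]. Speed limits (rad/s): [2.57, 2.57, 3.14, 3.14, 3.14, 3.14, 3.14].

INTERFACE

Orientations are given as a rotation vector (axis times angle).
In Python, from cell import robot, sensors, effector, read_camera, camera_info gives the robot as it stands (robot), with the cameras as plain functions, the readings (sensors) and the gripper (effector). Calls block until the motion is done:
- robot.movep(position, orientation): joint-space move of the TCP to a pose.
- robot.servo_line(position, feed=150, rotation=None): straight line of the TCP; rotation=None keeps the orientation; feed is the mean speed in mm/s.
- robot.goto_joints(angles): joint-space move.
- effector.grip(opening, newtons=None): opening from 0.0 (shut) to 1.0 (fully open); newtons is the grip in N (None keeps the last); returns when the fingers have stopped.
- robot.hold(seconds).
- robot.ik(position, orientation): joint angles nearest the present ones, or None.
- read_camera(name): name is "scene" or "top" or "wrist"; returns the picture (384x512x3 uint8, red, green, blue); there is no depth.
- camera_info(name): a dict with "camera_matrix" (3x3 intrinsics, pixels), "k1" (the pictures are not rectified: a ray, as slopes to the right and down, at radius r is drawn at 1 + k1 r^2 times it, then the intrinsics apply), "R" (3x3) and "t" (3): a world point X has camera coordinates R X + t. Camera axes: x right, y down, z forward; pixel columns grow to the right and rows downward; lengths in mm; the calibration is good to about 2 mm. A picture is of the moment at which its call begins: read the wrist's pose just before it. camera_info takes no time and is no camera call; for the wrist camera it gives the pose at the moment of the call.
A pose or a line that the arm cannot do raises robot.IKError and nothing moves.
- robot.job_done(): hands the job in; it is judged then, once.
Readings, each from a call of its own:
- sensors.read_t(): time.
- sensors.read_joints(): joint angles.
- sensors.read_joint_velocities(): joint speeds.
- sensors.read_joint_torque(): joint torques, N m.
- sensors.read_tcp_pos(): TCP position.
- sensors.read_tcp_rot(): TCP orientation.
- sensors.read_contact_force(): force on the tool from outside, world axes, zero at the start.
- sensors.read_wrist_torque(): the same for the moment, N m.
- sensors.read_grip_width(): opening from 0.0 (shut) to 1.0 (fully open).
- sensors.read_grip_force(): force on a finger pad.
Only numpy, scipy, OpenCV 4.12 (cv2) and the standard library are available. Lean on these libraries where they do the work, as an engineer would, in place of code of your own. Each camera call takes 0.05 s, during which the arm holds its last target. There are 200 camera calls.

## Working session

There is one attempt and no reset: what is moved stays moved. The work goes in short steps, each a Python script; the robot and the scene stay as the last script left them, time stands still between calls to the robot, and variables do not carry over. Pictures are saved under pics/ and viewed, at most 10 in all, crops included, and the job is handed in when it is done.

```bash
ls; mkdir -p pics; python3 - <<'E'
from cell import robot, sensors, effector, read_camera, camera_info
import cv2,numpy as np
print(sensors.read_t(),robot.finger_overhang,sensors.read_tcp_pos(),sensors.read_tcp_rot())
for n in ["scene","top"]:
    im=read_camera(n);cv2.imwrite(f"pics/{n}0.png",im[:,:,::-1])
    i=camera_info(n);print(n,i["camera_matrix"],i["k1"],np.round(i["R"],4).tolist(),i["t"])
E
```

```text
cell.py
pics
0.0 22.0 [ 145.3606953  -632.99362513  235.65565521] [-3.11991542e+00 -3.53670973e-01  4.83950132e-04]
scene [[492.52759807   0.         261.95556084]
 [  0.         492.52759807 190.0227463 ]
 [  0.           0.           1.        ]] -0.17226439304186286 [[0.5687, -0.8225, 0.0046], [-0.3674, -0.259, -0.8932], [0.7359, 0.5063, -0.4496]] [-244.75314954  278.92524006 1106.26966749]
top [[428.91943485   0.         247.58151017]
 [  0.         428.91943485 194.01053381]
 [  0.           0.           1.        ]] -0.0007234733630265902 [[0.405, -0.9143, 0.0044], [-0.847, -0.377, -0.3749], [0.3444, 0.1481, -0.9271]] [-194.90606969  447.5793075  1191.70039613]
```

View pics/scene0.png

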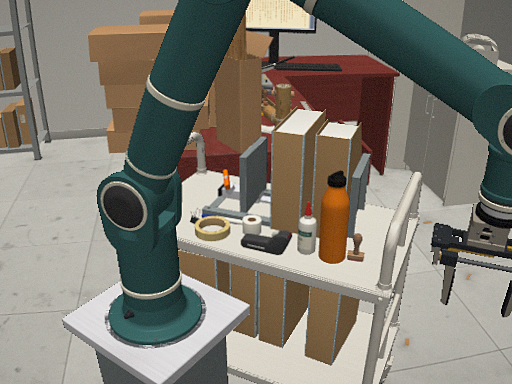

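View pics/top0.png

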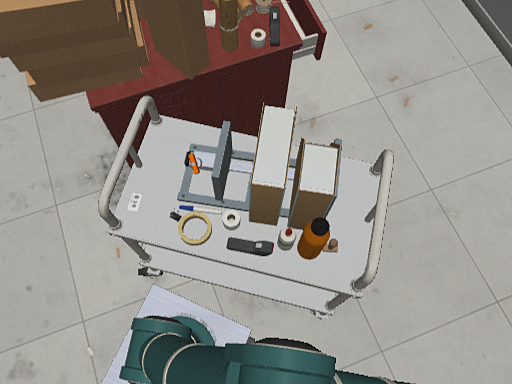

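The scene view shows the knob at about (226,180) and the stop panel at about (255,172). In the top view the knob is at about (193,162) and the stop panel at about (222,160). Loose objects lie in front of the rack.

```bash
cat > h.py <<'E'
from cell import robot, sensors, effector, read_camera, camera_info
import cv2,numpy as np
from scipy.spatial.transform import Rotation as Rot
def ray(info,uv):
    K=np.array(info["camera_matrix"]);R=np.array(info["R"]);t=np.array(info["t"])
    p=cv2.undistortPoints(np.array([[uv]],float),K,np.array([info["k1"],0,0,0.]))[0,0]
    d=R.T@np.array([p[0],p[1],1]);return -R.T@t,d/np.linalg.norm(d)
def onz(info,uv,z):
    o,d=ray(info,uv);return o+d*(z-o[2])/d[2]
def tri(rays):
    A=sum(np.eye(3)-np.outer(d,d) for o,d in rays);b=sum((np.eye(3)-np.outer(d,d))@o for o,d in rays)
    X=np.linalg.solve(A,b);return X,[np.linalg.norm(np.cross(X-o,d)) for o,d in rays]
def proj(info,X):
    K=np.array(info["camera_matrix"]);R=np.array(info["R"]);t=np.array(info["t"],float)
    return cv2.projectPoints(np.array(X,float).reshape(-1,1,3),cv2.Rodrigues(R)[0],t,K,np.array([info["k1"],0,0,0.]))[0].reshape(-1,2)
def orange(im):
    h=cv2.cvtColor(im,cv2.COLOR_RGB2HSV);return cv2.inRange(h,(4,180,120),(18,255,255))
E
python3 - <<'E'
from h import *
I={}
for n in["scene","top"]:
    I[n]=camera_info(n);im=cv2.imread(f"pics/{n}0.png")[:,:,::-1].copy()
    N,l,s,c=cv2.connectedComponentsWithStats(orange(im))
    for k in range(1,N):
        if s[k,4]>15:print(n,s[k],c[k])
s=cv2.imread("pics/scene0.png")[110:260,170:370];t=cv2.imread("pics/top0.png")[95:270,160:360]
cv2.imwrite("pics/crops.png",np.vstack([cv2.resize(s,None,fx=4,fy=4,interpolation=2)[:0],cv2.resize(t,(800,600)if 0 else (685,600),interpolation=cv2.INTER_CUBIC)]))
cv2.imwrite("pics/crops2.png",cv2.resize(s,(800,600),interpolation=cv2.INTER_CUBIC))
E
```

```text
scene [222 169   8  20  74] [225.90540541 178.13513514]
scene [ 322  187   28   76 1720] [334.48372093 223.61976744]
top [189 154   9  20  77] [193.11688312 163.22077922]
top [305 222  25  24 258] [314.65116279 236.32170543]Traceback (most recent call last):
  File "<stdin>", line 9, in <module>
    return _nx.concatenate(arrs, 0, dtype=dtype, casting=casting)
           ~~~~~~~~~~~~~~~^^^^^^^^^^^^^^^^^^^^^^^^^^^^^^^^^^^^^^^
ValueError: all the input array dimensions except for the concatenation axis must match exactly, but along dimension 1, the array at index 0 has size 800 and the array at index 1 has size 685
```

```bash
python3 - <<'E'
from h import *
I={n:camera_info(n) for n in["scene","top"]}
print(tri([ray(I["scene"],(225.9,178.1)),ray(I["top"],(193.1,163.2))]))
for uv in[(180,198),(188,150)]:print(onz(I["top"],uv,10))
t=cv2.imread("pics/top0.png")[95:270,160:360]
cv2.imwrite("pics/crops.png",cv2.resize(t,(685,600),interpolation=cv2.INTER_CUBIC))
E
```

```text
(array([514.92225639, 197.78327901,  85.03085612]), [np.float64(0.8303440328943213), np.float64(0.8303440328943177)])
[417.57750446 205.6762501   10.        ]
[580.47352224 259.91035533  10.        ]
```

View pics/crops.png

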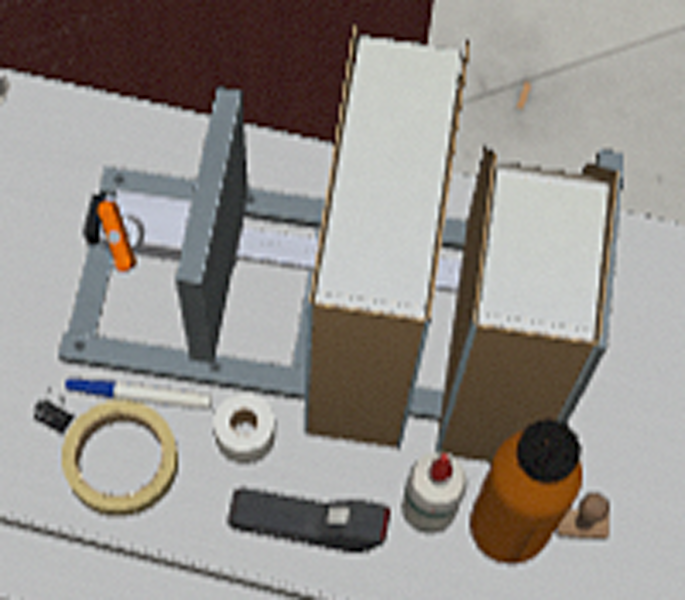

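The crop shows the knob bar running from (105,200) to (128,268), the stop panel's top from (228,90) to (190,278), and the rack's front edge from (62,355) leftward. I'll get the rack yaw from these.

```bash
python3 - <<'E'
from h import *
T=camera_info("top")
def f(x,y,z):return onz(T,(160+(x+.5)/3.425-.5,95+(y+.5)/3.429-.5),z)
def y(a,b,s):
    v=b-a;print(s,np.round(a),np.round(b),round(np.linalg.norm(v)),"deg",round(np.degrees(np.arctan2(v[1],v[0])),1))
y(f(190,278,204),f(228,90,204),"stop top (x)")
y(f(316,303,297),f(357,38,297),"boxL left")
y(f(425,317,297),f(465,45,297),"boxL right")
y(f(483,325,302),f(497,165,302),"boxR left")
y(f(593,338,302),f(612,180,302),"boxR right")
y(f(128,268,88),f(105,200,88),"bar")
y(f(62,358,18),f(305,398,18),"bearer front(-y)")
y(f(62,352,18),f(107,172,18),"rack left end")
E
```

```text
stop top (x) [458.  88. 204.] [628. 134. 204.] 176 deg 15.0
boxL left [442. -28. 297.] [661.  33. 297.] 228 deg 15.6
boxL right [ 464. -104.  297.] [690. -46. 297.] 234 deg 14.4
boxR left [ 473. -145.  302.] [ 598. -107.  302.] 131 deg 16.6
boxR right [ 495. -220.  302.] [ 621. -191.  302.] 129 deg 13.4
bar [489. 172.  88.] [541. 221.  88.] 72 deg 43.3
bearer front(-y) [409. 208.  18.] [464. -11.  18.] 226 deg -75.9
rack left end [414. 211.  18.] [598. 257.  18.] 190 deg 14.2
```

```bash
cat >> h.py <<'E'
yaw=np.radians(14.5)
ex=np.array([np.cos(yaw),np.sin(yaw),0]);ey=np.array([-np.sin(yaw),np.cos(yaw),0]);ez=np.array([0,0,1.])
def ori(y,z,):   # tool y, tool z -> rotvec
    y=y/np.linalg.norm(y);z=z/np.linalg.norm(z);return Rot.from_matrix(np.c_[np.cross(y,z),y,z]).as_rotvec()
E
python3 - <<'E'
from h import *
p=sensors.read_tcp_pos();r=sensors.read_tcp_rot();print(Rot.from_rotvec(r).as_matrix().round(2))
K=np.array([515,198,83.]);
H=K-60*ey+20*ex
for s in(1,-1):
    o=ori(s*ex,-ez)
    for z in(152,430): print(s,z,robot.ik([H[0],H[1],z],o))
    print(s,"tilt",robot.ik(K+40*ez-60*ey,ori(s*(.866*ex+.5*ez),.5*ex-.866*ez)))
for a in(-77,-50,-25,0):
    c=np.radians(a);print(a,robot.ik([500*np.cos(c),500*np.sin(c),430],ori(np.array([-np.sin(c),np.cos(c),0]),-ez)))
E
```

```text
[[ 0.97  0.22 -0.  ]
 [ 0.22 -0.97  0.  ]
 [-0.   -0.   -1.  ]]
1 152 [ 0.47499075  0.75073681 -1.11829571  1.82814794  0.77120097  1.07635696
 -0.68814746]
1 430 [ 0.50192047  0.39727239 -1.1118358   1.49264736  0.3560491   1.47174184
 -0.36061884]
1 tilt [ 0.05023434  0.35644765 -0.44513454  2.29070079  1.58847874  0.18903475
 -1.61417231]
-1 152 [ 0.55863438  0.91754732 -1.32799964  1.82411505  0.95924331  1.22691423
  2.32132199]
-1 430 [ 0.5857908   0.4950448  -1.30695279  1.48882384  0.47713815  1.51934517
  2.68094243]
-1 tilt [ 0.05023434  0.35644765 -0.44513454  2.29070079  1.58847874  0.18903475
  1.52742035]
-77 [ 1.5536269   0.08473985 -0.29660222  1.67446511  0.02516803  1.38612847
  1.48029845]
-50 [ 1.26055939  0.10122622 -0.49157343  1.66444354  0.04852533  1.38805169
  1.46042506]
-25 [ 1.00307984  0.12429917 -0.69323451  1.65510997  0.08060805  1.39124502
  1.43368767]
0 [ 0.83738488  0.18694885 -1.024752    1.64303029  0.16180725  1.4028256
  1.36397839]
```

```bash
python3 - <<'E'
from h import *
p=sensors.read_tcp_pos();r=sensors.read_tcp_rot()
c=np.radians(-77)
j=np.array(robot.ik([480*np.cos(c),480*np.sin(c),440],r));print(j.round(3))
robot.goto_joints(j);effector.grip(0.0,20)
j[0]-=np.radians(77+18);j[6]+=0
robot.goto_joints(j)
print(sensors.read_t(),sensors.read_tcp_pos(),Rot.from_rotvec(sensors.read_tcp_rot()).as_matrix().round(2).tolist())
for n in("wrist","top","scene"):
    i=camera_info(n);im=read_camera(n);cv2.imwrite(f"pics/{n}1.png",im[:,:,::-1])
    N,l,s,cc=cv2.connectedComponentsWithStats(orange(im))
    print(n,[(s[k].tolist(),cc[k].round(1).tolist()) for k in range(1,N) if s[k,4]>15])
    if n=="wrist":np.savez("w1.npz",**{k:np.array(v) for k,v in i.items()})
K=np.array([515,198,83.]);H=K-60*ey+20*ex
for s in(1,-1):
    for z in(152,430): print(s,z,np.round(robot.ik([H[0],H[1],z],ori(s*ex,-ez)),2))
    for a in(10,20,30):
        a=np.radians(a);q=robot.ik(K+40*ez-60*ey,ori(s*(np.cos(a)*ex+np.sin(a)*ez),np.sin(a)*ex-np.cos(a)*ez));print(s,"tilt",None if q is None else np.round(q,2))
E
```

```text
[ 1.297e+00  2.700e-02 -2.400e-02  1.711e+00  1.000e-03  1.405e+00
 -7.200e-02]
4.9917 [456.82915123 147.34036471 440.03507429] [[-0.31, 0.95, -0.0], [0.95, 0.31, -0.0], [-0.0, -0.0, -1.0]]
wrist [([281, 123, 40, 19, 312], [301.1, 131.7])]
top [([188, 154, 10, 20, 81], [193.1, 162.9]), ([304, 222, 26, 24, 303], [314.6, 236.4])]
scene [([223, 169, 6, 20, 72], [225.9, 178.1]), ([321, 187, 29, 76, 1701], [334.6, 223.5])]
1 152 [-0.33  0.43  0.01  1.88 -0.01  0.83 -0.06]
1 430 [-0.33  0.2   0.02  1.54 -0.    1.4  -0.06]
1 tilt [-0.33  0.38  0.    2.07  0.02  0.52 -0.09]
1 tilt [-0.35  0.33  0.02  2.2   0.08  0.27 -0.16]
1 tilt [ 0.05  0.36 -0.45  2.29  1.59  0.19 -1.61]
-1 152 [-1.2   0.87  1.34  1.93 -0.95  1.17 -2.37]
-1 430 [-1.31  0.41  1.37  1.6  -0.4   1.47 -2.8 ]
-1 tilt [-0.1   0.4  -0.27  2.06  0.23  0.54  2.86]
-1 tilt [-0.1   0.35 -0.28  2.18  0.43  0.3   2.66]
-1 tilt [ 0.05  0.36 -0.45  2.29  1.59  0.19  1.53]
```

View pics/wrist1.png

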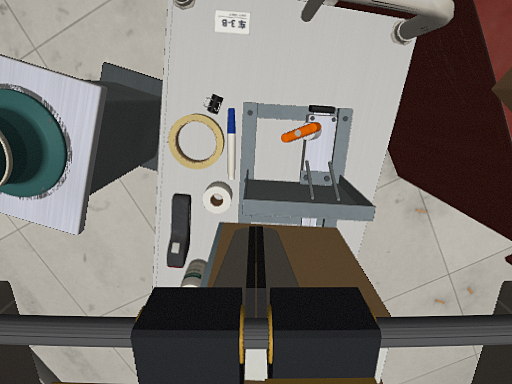

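Wrist view: knob at (301,132) with its bar from (281,139) to (320,125). The panel spans u 243–375, v 180–220, with two thin gussets behind it at u≈308 and 340, and the marker, tape, clip and roll lie to the left, clear of it.

```bash
python3 - <<'E'
from h import *
W=dict(np.load("w1.npz"));W["k1"]=float(W["k1"])
S,T=camera_info("scene"),camera_info("top")
P,res=tri([ray(S,(225.9,178.1)),ray(T,(193.1,163.0)),ray(W,(301.1,131.7))]);print("K",P.round(1),np.round(res,1))
print("pairs",tri([ray(S,(225.9,178.1)),ray(W,(301.1,131.7))])[0].round(1),tri([ray(T,(193.1,163)),ray(W,(301.1,131.7))])[0].round(1))
im=cv2.imread("pics/wrist1.png")[:,:,::-1].copy();m=orange(im)
box=cv2.boxPoints(cv2.minAreaRect(cv2.findNonZero(m)));print(box.round(1).tolist())
n=-.5*ex+.866*ez;X0=P.copy()
def onp(uv,h):
    o,d=ray(W,uv);q=X0+n*h;return o+d*(n@(q-o))/(n@d)
ux=.866*ex+.5*ez
for uv in box:
    v=onp(uv,6)-X0;print("bar frame x,y",(v@ux).round(1),(v@ey).round(1))
for s,uv,z in[("panel near top back",(245,180),204),("near top front",(241,219),204),("panel far top front",(375,219),204),("panel far back",(362,205),204),("rack left near",(243,102),18),("rack left far",(353,109),18),("rack front lo",(240,212),18),("boxL near-left top",(220,222),297),("gusset top?",(306,163),100),("g",(315,200),100)]:
    q=onz(W,uv,z);v=q-P;print(s,q.round(0),"rel knob x,y",(v@ex).round(0),(v@ey).round(0))
E
```

```text
K [518.  199.5  82.9] [0.5 2.  1.6]
pairs [519.3 199.7  82.9] [518.9 200.   79. ]
[[279.70001220703125, 134.39999389648438], [318.20001220703125, 120.19999694824219], [321.3999938964844, 128.89999389648438], [282.8999938964844, 143.10000610351562]]
bar frame x,y -33.8 -8.3
bar frame x,y 30.5 20.7
bar frame x,y 37.3 8.1
bar frame x,y -26.6 -22.1
panel near top back [451. 125. 204.] rel knob x,y -84.0 -55.0
near top front [462.  71. 204.] rel knob x,y -87.0 -110.0
panel far top front [636. 127. 204.] rel knob x,y 96.0 -100.0
panel far back [611. 140. 204.] rel knob x,y 75.0 -81.0
rack left near [413. 213.  18.] rel knob x,y -99.0 40.0
rack left far [607. 263.  18.] rel knob x,y 102.0 40.0
rack front lo [469.   9.  18.] rel knob x,y -95.0 -172.0
boxL near-left top [435.  99. 297.] rel knob x,y -105.0 -76.0
gusset top? [542. 155. 100.] rel knob x,y 12.0 -49.0
g [579. 100. 100.] rel knob x,y 34.0 -111.0
```

```bash
cat >> h.py <<'E'
K0=np.array([518.5,199.5,82.])
def pose(C,a,yw=0.,half=10):  # C: front(-y side) tip corner midpoint; a lean deg toward +y; yw tool yaw rel rack (deg)
    a=np.radians(a);y=np.radians(yw)
    X=np.cos(y)*ex+np.sin(y)*ey;Y=-np.sin(y)*ex+np.cos(y)*ey
    z=-np.sin(a)*Y-np.cos(a)*ez;f=np.cos(a)*Y-np.sin(a)*ez
    return np.array(C)+half*f-robot.finger_overhang*z,ori(X,z)
def rel(x,y,z):return K0*[1,1,0]+x*ex+y*ey+z*ez
E
python3 - <<'E'
from h import *
for z in(250,150):
    for y in(-60,-100,-222):
        p,o=pose(rel(-25,y,z),30);q=robot.ik(p,o);print(z,y,p.round(),None if q is None else np.round(q,2))
p,o=pose(rel(-25,-60,250),30)
robot.movep(p,o);f0=np.array(sensors.read_contact_force());print(sensors.read_t(),f0)
p,o=pose(rel(-25,-60,150),30);robot.servo_line(p);print(sensors.read_t(),np.array(sensors.read_contact_force()).round(1),sensors.read_tcp_pos()-p)
cv2.imwrite("pics/s2.png",cv2.resize(read_camera("scene")[60:260,120:380,::-1],(780,600),interpolation=2))
E
```

```text
250 -60 [504. 154. 264.] [-0.54  0.33 -0.12  1.84  0.55  1.24 -0.66]
250 -100 [514. 115. 264.] [-0.5   0.31 -0.09  1.87  0.56  1.2  -0.6 ]
250 -222 [545.  -3. 264.] [-0.37  0.28  0.03  1.92  0.59  1.08 -0.41]
150 -60 [504. 154. 164.] [-0.56  0.46 -0.09  1.92  0.6   1.07 -0.78]
150 -100 [514. 115. 164.] [-0.52  0.44 -0.06  1.95  0.62  1.03 -0.72]
150 -222 [545.  -3. 164.] [-0.39  0.41  0.06  2.    0.66  0.89 -0.55]
5.9 [-0.10234654 -1.20672862  0.36686255]
6.7167 [0.6 0.  0.4] [0.72291765 0.18340383 1.11752727]
```

View pics/s2.png

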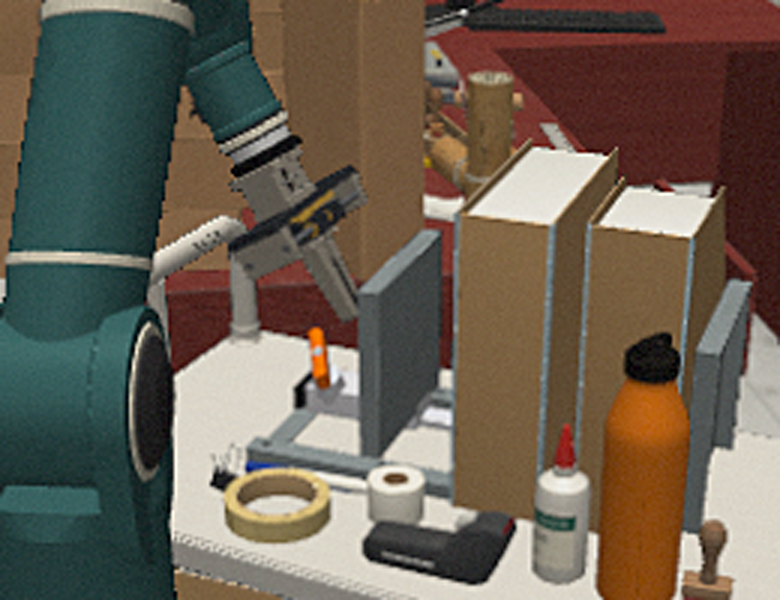

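The fingertips (about (345,315) in the crop) are just behind the panel, clear of the knob and box. Now the push.

```bash
python3 - <<'E'
from h import *
def st(y,feed):
    p,o=pose(rel(-25,y,150),30);robot.servo_line(p,feed=feed)
    f=np.array(sensors.read_contact_force());q=sensors.read_tcp_pos();d=(q-p)@ey
    print(y,round(sensors.read_t(),2),"Fy",round(f@ey,1),"|F|",round(np.linalg.norm(f),1),"lag",round(d,1));return f@ey
for y in(-90,-110,-130,-150,-170,-185):
    if st(y,70)>30:break
for y in np.arange(-189,-232,-3):
    if st(y,40)>20:break
E
```

```text
-90 7.34 Fy -0.0 |F| 0.3 lag -0.2
-110 7.78 Fy 0.6 |F| 0.9 lag -0.8
-130 8.21 Fy -0.4 |F| 1.2 lag -1.0
-150 8.64 Fy 0.6 |F| 0.9 lag -1.0
-170 9.07 Fy -0.1 |F| 0.6 lag -1.0
-185 9.44 Fy 0.1 |F| 0.9 lag -0.8
-189 9.69 Fy 0.3 |F| 0.6 lag -0.1
-192 9.94 Fy 3.4 |F| 3.6 lag 0.7
-195 10.19 Fy 4.7 |F| 5.0 lag 0.9
-198 10.44 Fy 5.8 |F| 6.2 lag 1.1
-201 10.69 Fy 5.3 |F| 6.0 lag 1.1
-204 10.94 Fy 5.8 |F| 6.1 lag 1.1
-207 11.19 Fy 5.8 |F| 6.1 lag 1.1
-210 11.44 Fy 5.0 |F| 5.3 lag 1.1
-213 11.69 Fy 4.9 |F| 5.6 lag 1.1
-216 11.94 Fy 5.6 |F| 6.0 lag 1.1
-219 12.19 Fy 5.2 |F| 5.6 lag 1.1
-222 12.44 Fy 6.6 |F| 6.7 lag 1.1
-225 12.69 Fy 10.7 |F| 12.1 lag 3.2
-228 12.94 Fy 19.2 |F| 22.0 lag 5.8
-231 13.19 Fy 26.1 |F| 31.3 lag 8.5
```

Tight: force rises to 26 N with the tip stalled at about -222, so about 121 mm of travel. I'll back off and re-measure the knob.

```bash
python3 - <<'E'
from h import *
p,o=pose(rel(-25,-195,150),30);robot.servo_line(p,feed=120)
p,o=pose(rel(-25,-130,230),30);robot.servo_line(p,feed=250)
r=[]
for n in("scene","top","wrist"):
    i=camera_info(n);im=read_camera(n);cv2.imwrite(f"pics/{n}3.png",im[:,:,::-1]);m=orange(im)
    N,l,s,cc=cv2.connectedComponentsWithStats(m)
    print(n,[(s[k].tolist(),cc[k].round(1).tolist()) for k in range(1,N) if s[k,4]>15])
    if n=="wrist":np.savez("w3.npz",**{k:np.array(v) for k,v in i.items()})
print(sensors.read_t())
E
```

```text
scene [([258, 175, 7, 8, 35], [261.0, 178.0]), ([260, 184, 6, 12, 39], [262.7, 188.7]), ([322, 187, 28, 76, 1659], [334.8, 223.3])]
top [([228, 160, 9, 20, 78], [232.2, 169.3]), ([304, 222, 26, 24, 309], [314.5, 236.5])]
wrist [([250, 94, 69, 32, 1070], [286.6, 111.2]), ([115, 275, 20, 42, 371], [123.7, 298.1])]
14.35
```

View pics/wrist3.png

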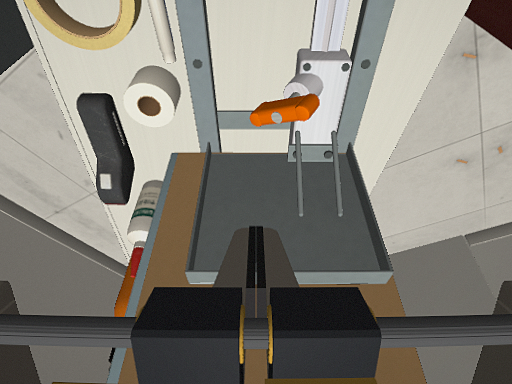

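View pics/top3.png

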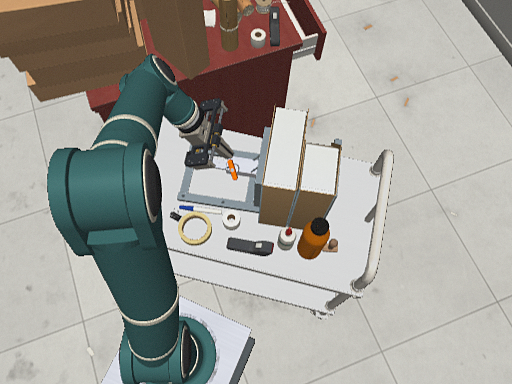

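Both boxes are now together, with the stop against them. In the wrist view the knob centre is at (286,111) with its far end at (319,100); in the top view the knob is at (232,169). Next I'll push the bar's far end clockwise with the closed fingers.

```bash
cat >> h.py <<'E'
n=-.5*ex+.866*ez;ux=.866*ex+.5*ez
def bpose(K1,b,gap=0,up=0,r=24,h=-4,lean=15):  # b: bar angle deg from ux toward ey
    B=np.radians(b);C=K1+r*(np.cos(B)*ux+np.sin(B)*ey)+(8+gap)*(-np.sin(B)*ux+np.cos(B)*ey)+h*n+up*ez
    return pose(C,lean,.6*b)
E
python3 - <<'E'
from h import *
W=dict(np.load("w3.npz"));W["k1"]=float(W["k1"])
S,T=camera_info("scene"),camera_info("top")
rs,rt,rw=ray(S,(261.9,183.3)),ray(T,(232.2,169.3)),ray(W,(286.6,111.2))
P,res=tri([rs,rt,rw]);print("K",P.round(1),np.round(res,1),tri([rt,rw])[0].round(1),tri([rs,rw])[0].round(1),"travel",((K0-P)@ey).round(1),((K0-P)@ex).round(1))
im=cv2.imread("pics/wrist3.png")[:,:,::-1].copy();m=orange(im);m[200:]=0
box=cv2.boxPoints(cv2.minAreaRect(cv2.findNonZero(m)))
for uv in box:
    o,d=ray(W,uv);q=P+n*8;v=o+d*(n@(q-o))/(n@d)-P;print("bar x,y",(v@ux).round(1),(v@ey).round(1))
for b,g,u in((25,20,80),(25,20,0),(25,0,0),(0,0,0),(-30,0,0),(-60,0,0)):
    p,o=bpose(P,b,g,u);q=robot.ik(p,o);print(b,p.round(),None if q is None else np.round(q,2))
E
```

```text
K [549.2  82.4  83.6] [1.8 4.2 3.1] [550.6  81.2  78.2] [551.7  84.1  84.4] travel 121.1 -0.4
bar x,y -33.9 0.0
bar x,y 31.7 31.5
bar x,y 38.7 11.3
bar x,y -29.4 -26.0
25 [543. 133. 184.] [-0.31  0.38 -0.16  1.91  0.42  0.89 -0.22]
25 [543. 133. 104.] [-0.32  0.49 -0.15  1.96  0.5   0.74 -0.32]
25 [555. 117. 108.] [-0.29  0.49 -0.14  1.95  0.5   0.74 -0.28]
0 [565. 111. 111.] [-0.31  0.52 -0.11  1.88  0.43  0.83 -0.45]
-30 [574.  99. 111.] [-0.31  0.56 -0.06  1.81  0.35  0.91 -0.66]
-60 [577.  85. 108.] [-0.29  0.59 -0.02  1.76  0.26  0.98 -0.85]
```

```bash
cat >> h.py <<'E'
K1=np.array([549.5,82.4,82.])
E
python3 - <<'E'
from h import *
p,o=bpose(K1,27,18,80);robot.movep(p,o)
p,o=bpose(K1,27,18,0);robot.servo_line(p,feed=150)
print(sensors.read_t(),np.array(sensors.read_contact_force()).round(1))
p,o=bpose(K1,27,4,0);robot.servo_line(p,feed=80);q=sensors.read_tcp_pos()-p;print(q.round(1),np.array(sensors.read_contact_force()).round(1))
for b in range(22,-70,-6):
    p,o=bpose(K1,b);robot.servo_line(p,feed=40,rotation=o)
    f=np.array(sensors.read_contact_force());B=np.radians(b);mdir=-np.sin(B)*ux+np.cos(B)*ey
    d=sensors.read_tcp_pos()-p
    print(b,round(sensors.read_t(),2),"Ft",round(f@mdir,1),"F",(f@np.c_[ex,ey,ez]).round(1),"lag",(d@mdir).round(1))
    if f@mdir>20 or np.linalg.norm(f)>28:break
cv2.imwrite("pics/top4.png",cv2.resize(read_camera("scene")[120:240,190:350,::-1],(800,600),interpolation=2))
E
```

```text
15.4917 [ 0.4 -0.2  0.7]
[ 0.8 -0.6  0.9] [-0.2  0.6 -0.2]
22 16.12 Ft 2.0 F [-2.   1.5  0.2] lag 0.5
16 16.38 Ft 5.0 F [-3.5  4.4  0.6] lag 1.8
10 16.62 Ft 6.4 F [-2.7  6.1  0.2] lag 2.1
4 16.88 Ft 6.0 F [-2.6  5.8 -0.9] lag 2.3
-2 17.12 Ft 6.0 F [-1.6  6.   1. ] lag 2.5
-8 17.38 Ft 5.9 F [-1.9  6.   1.8] lag 2.7
-14 17.62 Ft 6.5 F [-1.7  7.   0.6] lag 3.0
-20 17.88 Ft 6.6 F [-1.5  7.2  1.6] lag 3.3
-26 18.12 Ft 6.9 F [-1.1  7.6  2.1] lag 3.6
-32 18.38 Ft 9.3 F [0.6 9.4 4.2] lag 4.1
-38 18.62 Ft 7.7 F [0.3 7.9 4.3] lag 4.5
-44 18.88 Ft 9.4 F [1.7 8.7 6. ] lag 5.0
-50 19.12 Ft 10.5 F [3.1 9.3 6.4] lag 5.5
-56 19.38 Ft 10.7 F [3.1 9.3 7.8] lag 6.0
-62 19.62 Ft 10.8 F [3.  9.3 9.2] lag 6.6
-68 19.88 Ft 11.8 F [ 4.1  9.3 10.9] lag 7.2
```

View pics/top4.png

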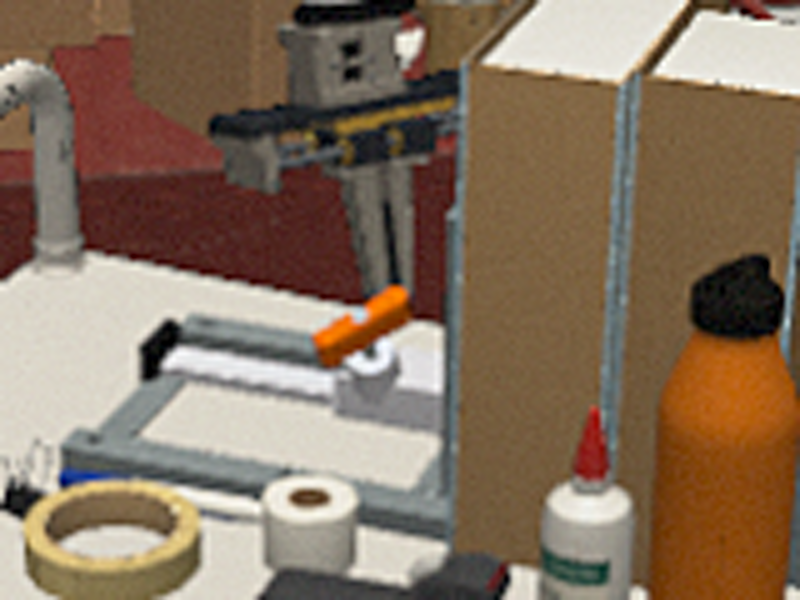

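The bar now runs from (318,350) to (405,300) in the crop, well turned, and the stop is still against the box. I'll compute its angle.

```bash
python3 - <<'E'
from h import *
S=camera_info("scene")
im=cv2.imread("pics/top4.png")[:,:,::-1].copy();m=orange(im);m[:,600:]=0
r=cv2.minAreaRect(cv2.findNonZero(m));b=cv2.boxPoints(r);b=b[np.argsort(b[:,0])];print(b.tolist())
q=[]
for uv in((b[0]+b[1])/2,(b[2]+b[3])/2):
    o,d=ray(S,(190+(uv[0]+.5)/5-.5,120+(uv[1]+.5)/5-.5));x=o+d*(n@(K1-o))/(n@d)-K1;q.append((x@ux,x@ey))
q=np.array(q);v=q[1]-q[0];print(q.round(1),np.linalg.norm(v),np.degrees(np.arctan2(v[1],v[0])))
# same for picture of scene3 before the turn
im=cv2.imread("pics/scene3.png")[:,:,::-1].copy();m=orange(im);m[:,300:]=0
b=cv2.boxPoints(cv2.minAreaRect(cv2.findNonZero(m)));b=b[np.argsort(b[:,1])];q=[]
for uv in((b[0]+b[1])/2,(b[2]+b[3])/2):
    o,d=ray(S,uv);x=o+d*(n@(K1-o))/(n@d)-K1;q.append((x@ux,x@ey))
q=np.array(q);v=q[0]-q[1];print("before",q.round(1),np.degrees(np.arctan2(v[1],v[0])))
p=sensors.read_tcp_pos();print(p,sensors.read_t())
E
```

```text
[[306.609375, 353.30291748046875], [416.8524169921875, 110.1197509765625], [570.3536987304688, 472.86700439453125], [680.5967407226562, 229.683837890625]]
[[  67.9   22.1]
 [  11.1 -164.2]] 194.78923496212266 -106.94458916448421
before [[575.9 124. ]
 [-37.4   3.5]] 11.121424772772396
[580.92299941  86.97244586 108.34454214] 19.925
```

```bash
python3 - <<'E'
from h import *
S=camera_info("scene")
def ang(m,f,off):
    b=cv2.boxPoints(cv2.minAreaRect(cv2.findNonZero(m)))
    if np.linalg.norm(b[0]-b[1])>np.linalg.norm(b[1]-b[2]):b=np.roll(b,1,0)
    q=[]
    for uv in((b[0]+b[1])/2,(b[2]+b[3])/2):
        o,d=ray(S,(off[0]+(uv[0]+.5)/f-.5,off[1]+(uv[1]+.5)/f-.5));x=o+d*(n@(K1-o))/(n@d)-K1;q.append((x@ux,x@ey))
    q=np.array(q);v=q[1]-q[0];v*=np.sign(v[0]);print(q.round(1).tolist(),np.degrees(np.arctan2(v[1],v[0])).round(1))
im=cv2.imread("pics/scene3.png")[:,:,::-1].copy();k=orange(im);m=k*0;m[170:200,250:270]=k[170:200,250:270];ang(m,1,(0,0))
im=cv2.imread("pics/top4.png")[:,:,::-1].copy();k=orange(im);m=k*0;m[275:375,300:425]=k[275:375,300:425];ang(m,5,(190,120))
for b in range(-72,-96,-4):
    p,o=bpose(K1,b)
    if b<-70:o=bpose(K1,-68)[1]
    robot.servo_line(p,feed=40,rotation=o)
    f=np.array(sensors.read_contact_force());B=np.radians(b);md=-np.sin(B)*ux+np.cos(B)*ey;d=sensors.read_tcp_pos()-p
    print(b,round(sensors.read_t(),2),"Ft",round(f@md,1),"F",(f@np.c_[ex,ey,ez]).round(1),"lag",(d@md).round(1))
    if f@md>19 or np.linalg.norm(f)>26:break
im=read_camera("scene").copy();cv2.imwrite("pics/s5.png",im[:,:,::-1]);k=orange(im);m=k*0;m[170:200,250:276]=k[170:200,250:276];ang(m,1,(0,0))
E
```

```text
[[33.6, 17.6], [-35.8, -19.8]] 28.3
[[-26.5, 19.5], [24.9, -22.3]] -39.2
-72 20.18 Ft 14.1 F [ 4.6 10.8 14.7] lag 8.0
-76 20.43 Ft 16.4 F [ 5.8 13.6 16.8] lag 9.1
-80 20.68 Ft 18.0 F [ 6.5 15.3 19.9] lag 10.0
-84 20.93 Ft 18.3 F [ 5.2 18.  24.1] lag 10.8
[[-24.2, 20.0], [23.2, -21.3]] -41.0
```

```bash
python3 - <<'E'
from h import *
q=sensors.read_tcp_pos();print(sensors.read_t())
B=np.radians(-45);md=-np.sin(B)*ux+np.cos(B)*ey
robot.servo_line(q+15*md*[1,1,1],feed=120)
robot.servo_line(q+15*md+70*ey+90*ez,feed=200)
i=camera_info("wrist");im=read_camera("wrist").copy();cv2.imwrite("pics/wrist6.png",im[:,:,::-1])
np.savez("w6.npz",**{k:np.array(v) for k,v in i.items()})
print(sensors.read_t(),np.array(sensors.read_contact_force()).round(1))
k=orange(im);N,l,s,c=cv2.connectedComponentsWithStats(k);print([(s[j].tolist(),c[j].round(1).tolist()) for j in range(1,N) if s[j,4]>50])
for n_ in("scene","top"):
    im=read_camera(n_);cv2.imwrite(f"pics/{n_}6.png",im[:,:,::-1]);N,l,s,c=cv2.connectedComponentsWithStats(orange(im));print(n_,[(s[j].tolist(),c[j].round(1).tolist()) for j in range(1,N) if s[j,4]>15])
E
```

```text
20.975
22.125 [-0.  -0.2  0.1]
[([244, 214, 63, 41, 888], [281.8, 233.2])]
scene [([253, 177, 19, 16, 113], [262.5, 184.2]), ([322, 187, 28, 76, 1642], [334.8, 223.4])]
top [([232, 163, 9, 8, 36], [236.4, 165.8]), ([224, 170, 8, 7, 31], [227.4, 173.1]), ([304, 222, 26, 24, 307], [314.5, 236.5])]
```

View pics/wrist6.png

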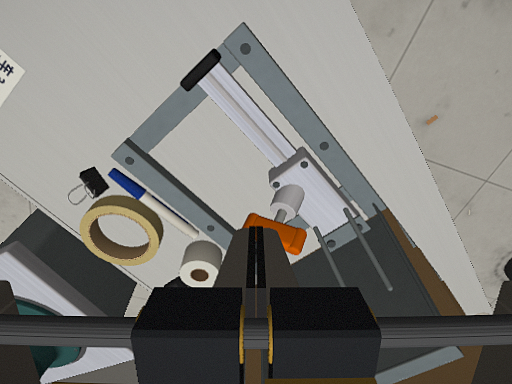

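The wrist view shows the bar at about (245,222)–(306,240), partly hidden by the fingers. The carriage and gussets are intact, and the marker, tape, clip and roll are undisturbed.

```bash
python3 - <<'E'
from h import *
S,T=camera_info("scene"),camera_info("top");W=dict(np.load("w6.npz"));W["k1"]=float(W["k1"])
W3=dict(np.load("w3.npz"));W3["k1"]=float(W3["k1"]);W1=dict(np.load("w1.npz"));W1["k1"]=float(W1["k1"])
def ang(I,f,roi,h,K):
    k=orange(cv2.imread(f"pics/{f}.png")[:,:,::-1].copy());m=k*0;a,b,c,d=roi;m[a:b,c:d]=k[a:b,c:d]
    P=[]
    for uv in cv2.findNonZero(m).reshape(-1,2):
        o,dd=ray(I,uv.astype(float));x=o+dd*(n@(K+h*n-o))/(n@dd)-K;P.append((x@ux,x@ey))
    P=np.array(P);r=cv2.minAreaRect(P.astype(np.float32));w,v=np.linalg.eigh(np.cov(P.T));u=v[:,1]*np.sign(v[0,1])
    print(f,"mid",P.mean(0).round(1),"PCA",np.degrees(np.arctan2(u[1],u[0])).round(1),"rect",np.round(r[1]),round(r[2],1))
ang(W1,"wrist1",(100,160,260,340),6,K0);ang(W3,"wrist3",(80,140,240,330),6,K1)
ang(S,"scene3",(165,205,250,275),0,K1);ang(T,"top3",(155,185,220,245),6,K1)
ang(S,"scene6",(165,205,250,275),0,K1);ang(T,"top6",(155,185,220,245),6,K1);ang(W,"wrist6",(205,260,235,315),6,K1)
r=tri([ray(S,(262.5,184.2)),ray(T,(231.9,169.4))]);print(r[0],(K0-r[0])@ey)
E
```

```text
wrist1 mid [3.1 0.1] PCA 24.7 rect [71. 15.] 25.2
wrist3 mid [5.  3.8] PCA 29.9 rect [78. 22.] 25.7
scene3 mid [2.5 1.4] PCA 25.5 rect [79. 17.] 28.5
top3 mid [-3.2 -1.3] PCA 26.2 rect [61. 15.] 26.5
scene6 mid [ 0.8 -1.3] PCA -36.5 rect [26. 67.] 50.2
top6 mid [-2.9 -1.1] PCA -42.9 rect [13. 62.] 48.8
wrist6 mid [19.8  4.7] PCA -70.2 rect [53. 62.] 27.5
[544.79814347  79.42638287  84.97484335] 122.83351836297415
```

The turn measures about 62–69° (1.1–1.2 rad) plus the unknown start angle, so the margin is thin. I'll do a second push at a longer lever arm to be sure it reaches the end.

```bash
python3 - <<'E'
from h import *
o=bpose(K1,-68)[1]
def C(b,gap=0,up=0):return bpose(K1,b,gap,up,r=27,h=-2)[0]
def P(b,gap=0,up=0):
    B=np.radians(b);c=K1+27*(np.cos(B)*ux+np.sin(B)*ey)+(8+gap)*(-np.sin(B)*ux+np.cos(B)*ey)-2*n+up*ez
    return pose(c,15,-41)[0]
o=pose(K1,15,-41)[1]
robot.servo_line(P(-40,18,60),feed=220,rotation=o)
robot.servo_line(P(-40,18),feed=150);robot.servo_line(P(-40,3),feed=100)
print(sensors.read_t(),np.array(sensors.read_contact_force()).round(1))
for b in range(-44,-92,-8):
    p=P(b);robot.servo_line(p,feed=50)
    f=np.array(sensors.read_contact_force());B=np.radians(-42);md=-np.sin(B)*ux+np.cos(B)*ey;x=sensors.read_tcp_pos()
    print(b,round(sensors.read_t(),2),"Ft",round(f@md,1),"F",(f@np.c_[ex,ey,ez]).round(1),"pos along md",((x-P(-42))@md).round(1))
    if f@md>20 or np.linalg.norm(f)>28:break
B=np.radians(-45);md=-np.sin(B)*ux+np.cos(B)*ey;q=sensors.read_tcp_pos()
robot.servo_line(q+15*md,feed=120);robot.servo_line(q+15*md+120*ey+160*ez-60*ex,feed=250)
print(sensors.read_t(),np.array(sensors.read_contact_force()).round(1))
for n_ in("scene","top","wrist"):
    im=read_camera(n_);cv2.imwrite(f"pics/{n_}7.png",im[:,:,::-1])
    if n_=="wrist":i=camera_info("wrist");np.savez("w7.npz",**{k:np.array(v) for k,v in i.items()})
for f,I,roi,h in(("scene7",camera_info("scene"),(165,205,245,280),0),("top7",camera_info("top"),(155,185,220,245),6)):
    k=orange(cv2.imread(f"pics/{f}.png")[:,:,::-1].copy());m=k*0;a,b,c,d=roi;m[a:b,c:d]=k[a:b,c:d];L=[]
    for uv in cv2.findNonZero(m).reshape(-1,2):
        oo,dd=ray(I,uv.astype(float));x=oo+dd*(n@(K1+h*n-oo))/(n@dd)-K1;L.append((x@ux,x@ey))
    L=np.array(L);w,v=np.linalg.eigh(np.cov(L.T));u=v[:,1]*np.sign(v[0,1]);r=cv2.minAreaRect(L.astype(np.float32))
    print(f,L.mean(0).round(1),np.degrees(np.arctan2(u[1],u[0])).round(1),np.round(r[1]),round(r[2],1))
E
```

```text
23.5333 [-0.4  0.9 -0.3]
-44 23.78 Ft -0.1 F [ 0.  -0.2  0. ] pos along md -1.1
-52 24.03 Ft 2.6 F [0.8 2.2 1.5] pos along md -3.7
-60 24.28 Ft 10.8 F [4.2 8.7 5.5] pos along md -4.4
-68 24.53 Ft 15.1 F [ 4.5 12.2 10.4] pos along md -4.9
-76 24.78 Ft 22.3 F [ 8.7 15.9 16.2] pos along md -5.3
26.1333 [-0.4 -0.9 -0.4]
scene7 [ 0.5 -1.1] -36.4 [26. 67.] 48.9
top7 [-3.2 -0.9] -42.5 [13. 62.] 48.8
```

View pics/scene7.png

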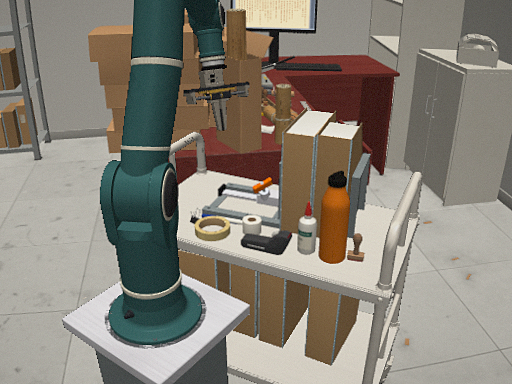

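The knob didn't move under about 0.6 N·m, so it is at its hard end. In the picture the boxes are upright and snug, the other items are in place, and the gripper (about (218,100)) is clear. Handing in.

```bash
python3 -c "
from cell import robot, sensors, effector, read_camera, camera_info
print(robot.job_done(),sensors.read_t())"
```

```text
the job is handed in; nothing more can be done
the job is handed in; nothing more can be done
```

The job is handed in at about 26 s: the stop was slid about 121 mm until both boxes were tight against the end plate, the knob was turned clockwise until it would go no further, and the gripper is clear of everything; no verdict was shown.

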